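Level the warm pitch bowl

ROBOT

A 7-joint arm with a two-finger parallel gripper is mounted at the origin on the work surface. World frame = base frame: x ahead of the robot, y to its left, z up, the work surface at z = 0. Lengths are in m, angles in rad, forces in N, time in s.
With the tool pointing down it reaches from about 0.35 to 0.9 m from the base axis. Payload 19.9 kg.
Tool frame: the origin (TCP) lies midway between the tips of the shut fingers; the grasp point (between the pads) lies 19 mm behind it; z points along the fingers, y is the line along which they close (so a half turn about z gives the same grasp; the last joint's range is limited). The gripper opens to 85 mm and grips with 20 to 120 N. Pads are 22 mm wide; open, the fingers measure 114 mm over their backs; the gripper's body (76 mm by 85 mm) begins 54 mm behind the grasp point. The pads swing forward as they close: fully open they stand 13 mm farther back than shut.
Start: joints at [-1.196, 0.417, -0.01, 1.614, 0.005, 1.111, -0.053], TCP at [0.253, 0.571, 0.231] pointing down, gripper open.
Joint ranges: [-2.81, 2.81], [-0.39, 2.02], [-1.27, 1.25], [0.06, 2.57], [-1.19, 4.33], [0.19, 2], [-2.82, 2.82]. Speed limits (rad/s): [1.89, 1.89, 2.39, 2.39, 3.01, 3.01, 3.01].

INTERFACE

Orientations are given as a unit quaternion [x, y, z, w].
In Python, from rig import get_obs, optics, job gives the robot as it stands. The module is installed in compiled form; this text tells all that it offers.
- The arm moves only by the tool carry_out, never from a script. Its argument "rows" is a list of rows, each an object of numbers: "hand": the finger opening in cm, from 0 to 8.54; "tx", "ty", "tz": the shift along the tool's x, y, z in cm; "roll": the turn about the tool's z in degrees. In form: [{"hand": .., "tx": .., "ty": .., "tz": .., "roll": ..}, ...]. A call has 1 to 5 rows; each row shifts and turns the commanded pose from where the row before left it, along the tool's axes as they then stand; what a row does not reach is not made up. A row lasts 1/8 s, in which the tool goes at most 62.5 mm and 10.7 degrees, less where a joint would pass 70% of its speed; a pose out of reach is approached as far as the arm can. A call is refused whole if a number of a shift passes 6.25 or a number of a turn 10.7, either way. A call with a gripper value outside its range is refused whole. The fingers move at their own pace and stop on an object; the grip force is fixed at half the most. Time passes only in rows, so rows that do not move let the fingers close. It gives the time, the measured TCP pose, the force, the opening and the grip force at its end, in the units of the state.
- get_obs(): the state, without advancing time (a new reading comes with each control period).
- optics.read_camera(name): name is "scene" or "top"; returns the picture (400x640x3 uint8, red, green, blue); there is no depth.
- optics.calibration(name): a dict with "fx", "fy", "cx", "cy" (pixels), "view" (4x4, takes a point from world to camera coordinates). Camera axes: x right, y up, looking along -z (the intrinsics and any distortion apply to the point x, -y, -z); pixel columns grow to the right and rows downward; lengths in m; the calibration is good to about 2 mm. A picture is of the moment at which its call begins. calibration takes no time and is no camera call.
- job.hand_in(): hands the job in; it is judged then, once.
Trained networks look in the newest picture that a camera, given by its name, has taken for a name from the list of things; names that differ only in an ending like _2 or _b are one class to them, and where a whole thing is asked for, a point or a joint stands for the part that bears it (a point fixed in the world has none). Each returns a list of dicts, best first, with "conf" (0 to 1); they miss things now and then, are a little off and sometimes report something else, mostly with a low value. They report only what shows in the picture. A call takes as long as a camera call.
- optics.boxes_of(camera, name): "point" ([column, row] in pixels, amid what is visible of it).
The state is a dict: "time": time; "joints": joint angles; "qvel": joint speeds; "tau": joint torques, N m; "tool_pos": TCP position; "eef_rot": TCP orientation; "ft_force": force on the tool from outside, world axes, zero at the start; "ft_torque": the same for the moment, N m; "finger_gap": finger opening in m; "gripper_force": force on a finger pad.
Only numpy, scipy, OpenCV 4.12 (cv2) and the standard library are available. Lean on these libraries where they do the work, as an engineer would, in place of code of your own. Each camera call takes 0.05 s, during which the arm holds its last target. There are 200 camera calls.

TASK

The iron pitch bowl has been left leaning in its leather ring while its pitch is still warm. Tip it back until its face is level, so that the pitch sets flat; be gentle, never pushing on the bowl with more than 15 N, and keep off the soft pitch and the two copper plates bedded in it. Leave the tools lying on the bench where they are.

Things in the scene. Friction and masses are not known exactly. Their poses are not given: they have to be found in the camera images.
- bowl: Black cast-iron pitch bowl: half a ball 180 mm across, 90 mm deep, about 3 kg, in a leather ring. Its top is a flat iron rim, radii 80 to 90 mm. Origin: centre of the rim circle, level with the rim's top, 98 mm above the bench; it stays put as the bowl tips. z: square to the face, up out of the bowl, straight up when level; at the start it leans 0.2 to 0.36 rad, any direction.
- pitch: Dark brown soft pitch filling the bowl, with two chased copper plates (about 60 x 45 and 55 x 40 mm) bedded in it: a disc of radius 78 mm, its surface 6 mm below the top of the iron rim, the plates 2 mm above it. Moves with the bowl; same origin and axes. Not to be touched.
- ring: Brown leather ring fixed to the bench, 181 mm across, 36 mm high; the bowl's round underside tips and turns in it any way and stays as left (friction). Pressing the highest point of the rim down at 15 mm/s takes 2 to 9 N; nearer the middle takes more, and touching down faster than about 40 mm/s may pass 15 N. Origin: the ring's centre on the bench, straight below the bowl's origin.
- hammer: Chasing hammer lying on the bench beside the bowl: steel head 58 mm wide with a round face, thin wooden handle with a bulb, 220 mm long, 27 mm high. Origin on the bench under the handle, 90 mm from the head; x points to the head.
- punch_a: Square steel chasing punch with a broad tip, 130 x 8 x 8 mm, lying on the bench beside the bowl. Origin under its middle, x along it.
- punch_b: Square steel chasing punch with a narrow tip, 130 x 8 x 8 mm, lying on the bench beside the bowl. Origin under its middle, x along it.
- block: Wooden block 105 x 65 x 61 mm with a practice plate on top. Origin under its middle, x along it.
- tin: Flat round aluminium tin of beeswax, 72 mm across, 30 mm high. Origin under its middle.
- brush: Brass-bristled bench brush with a wooden handle, 168 mm long, 24 mm high. Origin under its middle, x towards the bristles.
- dividers: Steel dividers lying flat, V-shaped, 155 x 63 x 10 mm. Origin under the middle, x towards the pivot end.

How it is judged:
At the end, for the whole second after the job is handed in: The bowl's face is level within 0.06 rad (3.4 degrees) and the bowl is still (angle between bowl's own z axis and vertical below 0.06 rad and angular speed of bowl below 0.05 rad/s); the robot touches nothing.
It fails at once if the robot pushes on the bowl with more than 15 N (contact force between any of the fingers, the arm and bowl above 15 N).
It fails at once if the robot touches the soft pitch or the copper plates (more than 0.5 N) (contact force between any of the fingers, the arm and pitch above 0.5 N).
It fails at once if a tool on the bench is moved more than 20 mm (distance of any of hammer, punch_a, punch_b, block, tin, brush, dividers from where it was at the start of the episode above 0.02 m).
It also fails if it takes over 40 s, if anything falls off the work surface, if the arm or the gripper's body presses on something with over 40 N, if the wrist force passes 120 N, or if a joint passes its speed limit or range.

## Working session

There is one attempt and no reset: what is moved stays moved. The work goes in short steps, Python scripts to look and compute and a tool call to move; the robot and the scene stay as the last step left them, time stands still between calls to the robot, and variables do not carry over. Pictures are saved under pics/ and viewed, at most 10 in all, crops included, and the job is handed in when it is done.

Besides the shell and the picture viewer there is one more tool, called after "Call:" by a JSON object that holds its "api" and its "payload", one argument or row to a line. carry_out: Moves the arm, as the interface text tells. Its arguments: {"type":"object","properties":{"rows":{"type":"array"}},"required":["rows"]}

```bash
mkdir -p pics
python3 - <<'E'
from rig import get_obs, optics
import cv2
for n in ("scene","top"):
    cv2.imwrite(f"pics/{n}0.png",optics.read_camera(n)[:,:,::-1])
    c=optics.calibration(n);print(n,c)
    for k in ("bowl","pitch","ring"): print(k,optics.boxes_of(n,k)[:2])
o=get_obs();print({k:o[k] for k in("time","tool_pos","eef_rot","ft_force","finger_gap")})
E
```

```text
scene {'fx': 401.23925899414303, 'fy': 401.23925899414303, 'cx': 321.23750070217335, 'cy': 194.80075486708546, 'view': array([[-0.85075009,  0.52554865,  0.00478489,  0.47809502],
       [-0.3826734 , -0.62565502,  0.67979178,  0.16274725],
       [ 0.36025734,  0.57650187,  0.73338956, -1.41882558],
       [ 0.        ,  0.        ,  0.        ,  1.        ]])}
bowl [{'point': [335.7, 214.7], 'conf': 0.86}]
pitch [{'point': [335.9, 217.8], 'conf': 0.65}]
ring [{'point': [334.0, 224.6], 'conf': 0.94}]
top {'fx': 517.9390274044029, 'fy': 517.9390274044029, 'cx': 322.070560220099, 'cy': 201.08683840774344, 'view': array([[ 0.00673095, -0.99995358, -0.00689488, -0.01677009],
       [ 0.99098029,  0.00574739,  0.1338844 , -0.58259454],
       [-0.13383855, -0.00773386,  0.99097297, -1.57388164],
       [ 0.        ,  0.        ,  0.        ,  1.        ]])}
bowl [{'point': [287.2, 202.2], 'conf': 0.58}]
pitch [{'point': [286.8, 201.5], 'conf': 0.65}, {'point': [184.1, 253.6], 'conf': 0.16}]
ring [{'point': [285.4, 204.5], 'conf': 0.65}, {'point': [190.0, 181.4], 'conf': 0.42}]
{'time': 0.4, 'tool_pos': array([0.25299215, 0.571442  , 0.23116738]), 'eef_rot': array([ 2.06903108e-01,  9.78361431e-01, -1.20483713e-04,  1.25651870e-07]), 'ft_force': array([-0.36910836, -0.89347453,  0.08459697]), 'finger_gap': 0.08527702209733723}
```

View pics/scene0.png

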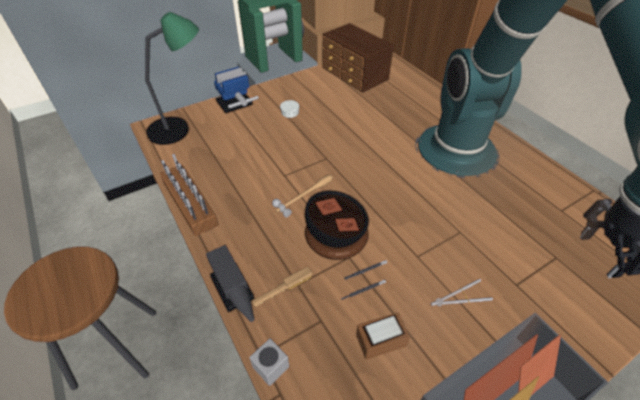

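View pics/top0.png

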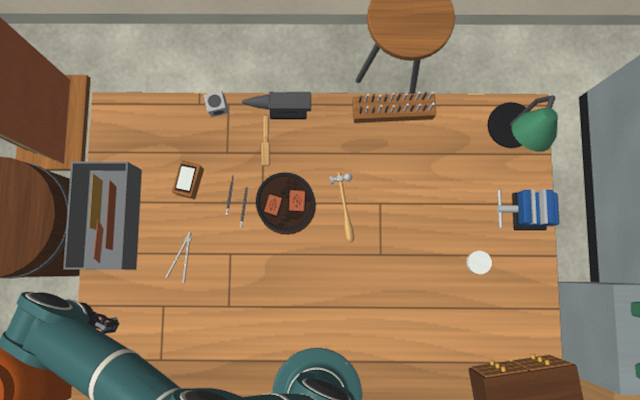

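Run:
```python
import cv2,numpy as np
a=cv2.imread("pics/scene0.png")[180:265,290:385];b=cv2.imread("pics/top0.png")[160:245,240:335]
f=lambda i:cv2.resize(np.clip(i.astype(float)*1.6,0,255).astype(np.uint8),None,fx=4.2,fy=6*.7,interpolation=cv2.INTER_CUBIC)
cv2.imwrite("pics/c.png",np.hstack([f(a),f(b)]))
```

```text
(no output)
```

View pics/c.png

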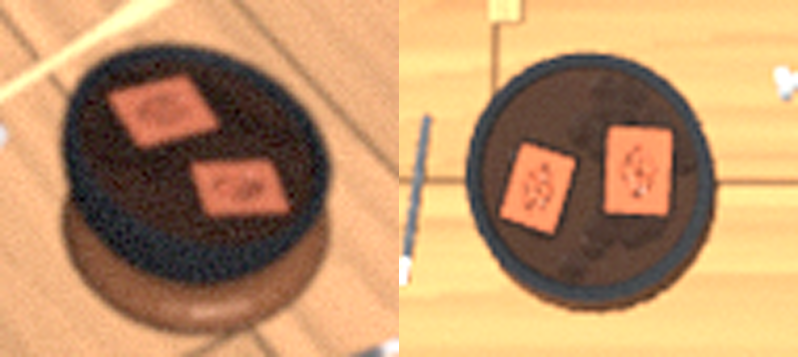

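```bash
cat > fit.py <<'E'
import cv2,numpy as np,sys
from scipy.optimize import minimize
from rig import get_obs, optics
S=8
t=np.linspace(0,2*np.pi,73)[:-1]
circ=np.c_[np.cos(t),np.sin(t),0*t]
hemi=np.vstack([np.c_[np.cos(p)*circ[:,:2],np.full(72,-np.sin(p))] for p in np.linspace(0,np.pi/2,16)])*.09
def rot(v): # z axis -> tilted toward v by |v|
    return cv2.Rodrigues(np.array([-v[1],v[0],0.]))[0]
def proj(c,P):
    q=P@c["view"][:3,:3].T+c["view"][:3,3]
    return np.c_[c["fx"]*q[:,0]/-q[:,2]+c["cx"],-c["fy"]*q[:,1]/-q[:,2]+c["cy"]]
def render(c,p,box,sh):
    x0,y0,w,h=box;R=rot(p[2:4]);C=np.array([p[0],p[1],.098])
    def poly(P):
        m=np.zeros((h*S,w*S),np.uint8);u=(proj(c,P@R.T+C)+sh-[x0,y0]+.5)*S
        cv2.fillPoly(m,[np.round(cv2.convexHull(u.astype(np.float32))*16).astype(np.int32)],255,shift=4);return m
    full=poly(hemi); inn=poly(circ*.08)&poly(circ*.079-[0,0,.006])
    iron=full&~inn
    d=lambda m:cv2.GaussianBlur(cv2.resize(m,(w,h),interpolation=cv2.INTER_AREA).astype(float)/255,(3,3),.6)
    return d(iron)
def measure(p0=(.58,.06)):
    D=[]
    for n in("scene","top"):
        c=optics.calibration(n);im=optics.read_camera(n).astype(float)
        u=proj(c,np.array([[p0[0],p0[1],.08]]))[0].round().astype(int)
        box=(u[0]-50,u[1]-48,100,96)
        k=im[box[1]:box[1]+96,box[0]:box[0]+100]
        k=cv2.GaussianBlur(k,(3,3),.7)
        # iron: dark and not brown
        m=np.clip((k[:,:,2]-k[:,:,0]+8)/12,0,1)*np.clip((110-k.max(2))/30,0,1)
        D.append((c,box,m,n))
    def cost(q):
        return sum(((render(c,q,b,q[4+2*i:6+2*i])-m)**2).sum() for i,(c,b,m,n) in enumerate(D))+.5*(q[4:]**2).sum()
    best=None
    for a in np.arange(6)*np.pi/3:
      for mag in (.12,.28):
        q=np.r_[p0,mag*np.cos(a),mag*np.sin(a),0,0,0,0];v=cost(q)
        if best is None or v<best[0]: best=(v,q)
    s=np.vstack([best[1]]+[best[1]+e for e in np.diag([.006,.006,.08,.08,1,1,1,1])])
    r=minimize(cost,best[1],method="Nelder-Mead",options=dict(initial_simplex=s,maxfev=1200,xatol=1e-4,fatol=.01))
    return r.x,r.fun,D
if __name__=="__main__":
    q,f,D=measure()
    print("centre",q[:2].round(4),"lean(z tips toward)",q[2:4].round(3),"mag",np.hypot(*q[2:4]).round(3),"az",np.arctan2(q[3],q[2]).round(3),"sh",q[4:].round(2),"cost",f.round(1),[float((m**2).sum().round()) for *_,m,_n in D])
    out=[np.hstack([m,render(c,q,b,q[4+2*i:6+2*i])]) for i,(c,b,m,n) in enumerate(D)]
    cv2.imwrite(sys.argv[1],cv2.resize(np.clip(np.vstack(out)*255,0,255).astype(np.uint8),None,fx=2.5,fy=2.5))
E
python3 fit.py pics/fit0.png
```

```text
centre [0.5705 0.0954] lean(z tips toward) [-0.214  0.102] mag 0.237 az 2.699 sh [-0.36  1.13 -1.36 -0.49] cost 519.0 [419.0, 217.0]
```

View pics/fit0.png

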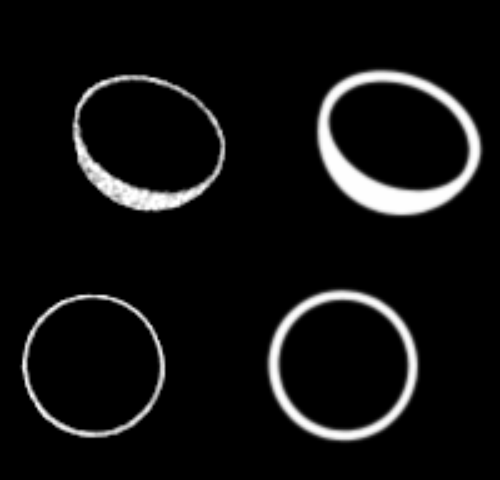

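```bash
python3 - <<'E'
s=open("fit.py").read()
a=s.index("    full=poly(hemi)");b=s.index("def measure")
s=s[:a]+'''    full=poly(hemi); inn=poly(circ*.08)&poly(circ*.079-[0,0,.006])
    iron=full&~inn
    R=np.eye(3);C=np.array([p[0],p[1],0]);r=circ*.0905
    ring=poly(np.vstack([r*.98,r+[0,0,.01],r+[0,0,.026],r*.93+[0,0,.036]]))&~full
    d=lambda m:cv2.GaussianBlur(cv2.resize(m,(w,h),interpolation=cv2.INTER_AREA).astype(float)/255,(3,3),.6)
    f=[d(iron),d(inn),d(ring)]
    return np.stack(f+[1-sum(f)],-1)
'''+s[b:]
a=s.index("        k=cv2.Gauss");b=s.index("    best=None")
s=s[:a]+'''        cop=(k[:,:,0]>70)&(k[:,:,1]<.62*k[:,:,0])&(k[:,:,0]>1.8*k[:,:,2])
        cop=cv2.dilate(cv2.morphologyEx(cop.astype(np.uint8),cv2.MORPH_OPEN,np.ones((3,3))),np.ones((3,3)))
        D.append((c,box,k,cop==0))
    def cost(q,full=False):
        v=.5*(q[4:]**2).sum();O=[]
        for i,(c,b,k,ok) in enumerate(D):
            F=render(c,q,b,q[4+2*i:6+2*i])
            A=F[ok];Y=k[ok]/40;X=np.linalg.lstsq(A,Y,rcond=None)[0]
            v+=np.minimum((A@X-Y)**2,.5).sum();O.append((X*40,np.hstack([k,F@X*40])))
        return (v,O) if full else v
'''+s[b:]
s=s.replace("return r.x,r.fun,D","return r.x,r.fun,cost(r.x,True)[1]")
a=s.index("    q,f,D=");
s=s[:a]+'''    q,f,O=measure((.57,.095))
    print("centre",q[:2].round(4),"lean",q[2:4].round(3),"mag",np.hypot(*q[2:4]).round(3),"az",np.arctan2(q[3],q[2]).round(3),"sh",q[4:].round(2),"cost",f.round(1))
    for X,_ in O: print(X.round().tolist())
    cv2.imwrite(sys.argv[1],cv2.resize(np.clip(np.vstack([o for _,o in O])[:,:,::-1]*1.4,0,255).astype(np.uint8),None,fx=3,fy=3))
'''
open("fit.py","w").write(s)
E
python3 fit.py pics/fit1.png
```

```text
centre [0.5713 0.0965] lean [-0.242  0.076] mag 0.254 az 2.836 sh [-0.2   0.08 -0.85 -0.06] cost 2476.6
[[30.0, 27.0, 29.0], [36.0, 23.0, 18.0], [93.0, 61.0, 43.0], [154.0, 115.0, 84.0]]
[[44.0, 44.0, 46.0], [58.0, 42.0, 34.0], [76.0, 50.0, 31.0], [184.0, 135.0, 88.0]]
```

View pics/fit1.png

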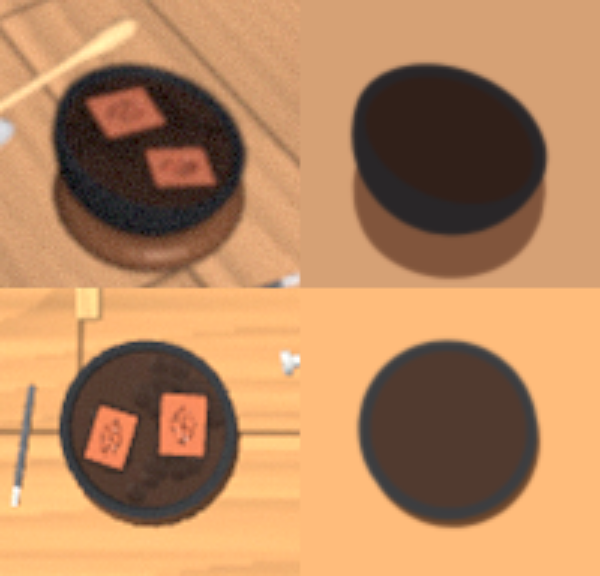

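```bash
python3 - <<'E'
s=open("fit.py").read()
s=s.replace("D.append((c,box,k,cop==0))","""
        w0=render(c,np.r_[p0,0,0],box,np.zeros(2))[:,:,3]<.5
        near=cv2.dilate(w0.astype(np.uint8),np.ones((13,13)))>0
        D.append((c,box,k,(cop==0)&near))""")
a=s.index("    best=None");b=s.index("    return r.x")
s=s[:a]+'''    G=[]
    for a in np.arange(12)*np.pi/6:
      for mag in (.0,.12,.22,.32):
        q=np.r_[p0,mag*np.cos(a),mag*np.sin(a),0,0,0,0];G.append((cost(q),tuple(q)))
    G.sort();r=None
    for v,q in G[:3]:
        x=np.array(q)
        for w in(.06,.02):
            sx=np.vstack([x]+[x+e for e in np.diag([.004,.004,w,w,.7,.7,.7,.7])])
            o=minimize(cost,x,method="Nelder-Mead",options=dict(initial_simplex=sx,maxfev=500,xatol=1e-4,fatol=.01));x=o.x
        print(o.x[:4].round(3),round(o.fun,1))
        if r is None or o.fun<r.fun:r=o
'''+s[b:]
open("fit.py","w").write(s)
E
time python3 fit.py pics/fit2.png
```

```text
[ 0.572  0.097 -0.246  0.08 ] 1175.2
[ 0.571  0.097 -0.253  0.075] 1182.3
[ 0.571  0.096 -0.253  0.06 ] 1185.7
centre [0.5717 0.0973] lean [-0.246  0.08 ] mag 0.259 az 2.828 sh [-0.09 -0.08 -0.6   0.04] cost 1175.2
[[29.0, 27.0, 29.0], [36.0, 23.0, 18.0], [94.0, 62.0, 44.0], [153.0, 114.0, 83.0]]
[[44.0, 44.0, 46.0], [58.0, 42.0, 34.0], [73.0, 48.0, 31.0], [188.0, 137.0, 89.0]]
real	0m5.798s
user	0m4.994s
sys	0m0.988s
```

View pics/fit2.png

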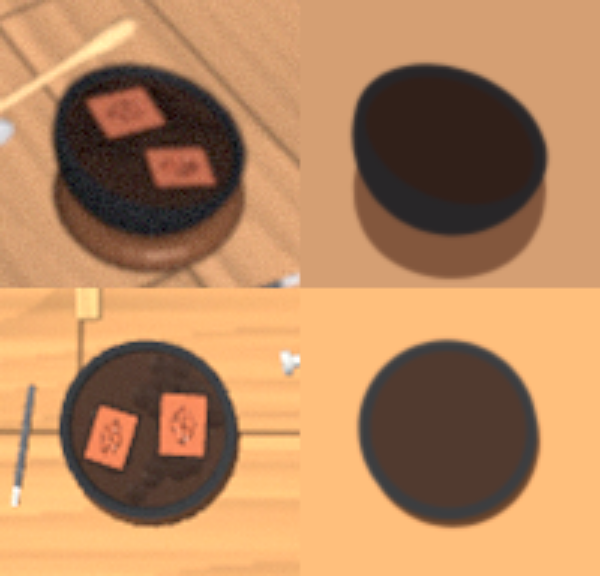

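Call:
{"api": "carry_out", "payload": {
  "rows": [
    {"hand": 0, "tx": -4.8, "ty": -2.5, "tz": 0, "roll": 0},
    {"hand": 0, "tx": -4.8, "ty": -2.5, "tz": 0, "roll": 0},
    {"hand": 0, "tx": -4.8, "ty": -2.5, "tz": 0, "roll": 0},
    {"hand": 0, "tx": -4.8, "ty": -2.5, "tz": 0, "roll": 0},
    {"hand": 0, "tx": -4.8, "ty": -2.5, "tz": 0, "roll": 0}
  ]
}}

```text
time: 1.32
tool_pos: [0.4228, 0.3586, 0.2315]
eef_rot: [0.207, 0.978, 0.0, 0.0]
ft_force: [1.1, 0.6, -0.2]
finger_gap: -0.0001
gripper_force: 0.0
```

Call:
{"api": "carry_out", "payload": {
  "rows": [
    {"hand": 0, "tx": -4.8, "ty": -2.5, "tz": 0, "roll": 0},
    {"hand": 0, "tx": -4.8, "ty": -2.5, "tz": 0, "roll": 0},
    {"hand": 0, "tx": -4.8, "ty": -2.5, "tz": 0, "roll": 0},
    {"hand": 0, "tx": -4.8, "ty": -2.5, "tz": 0, "roll": 0},
    {"hand": 0, "tx": -4.8, "ty": -2.5, "tz": 0, "roll": 0}
  ]
}}

```text
time: 1.95
tool_pos: [0.5916, 0.1472, 0.2315]
eef_rot: [0.207, 0.978, 0.0, 0.0]
ft_force: [-0.5, 0.4, -0.0]
finger_gap: 0.0001
gripper_force: 0.0
```

Call:
{"api": "carry_out", "payload": {
  "rows": [
    {"hand": 0, "tx": -4.6, "ty": -2.25, "tz": 0, "roll": 0},
    {"hand": 0, "tx": -4.6, "ty": -2.25, "tz": 0, "roll": 0},
    {"hand": 0, "tx": 0, "ty": 0, "tz": 4.5, "roll": 0},
    {"hand": 0, "tx": 0, "ty": 0, "tz": 3.5, "roll": 0},
    {"hand": 0, "tx": 0, "ty": 0, "tz": 0, "roll": 0}
  ]
}}

```text
time: 2.58
tool_pos: [0.6553, 0.07, 0.149]
eef_rot: [0.207, 0.978, -0.001, -0.002]
ft_force: [-0.0, 0.2, 1.0]
finger_gap: 0.0002
gripper_force: 0.0
```

Run:
```python
from rig import get_obs, optics
import cv2,numpy as np
o=get_obs();print(o["tool_pos"],o["ft_force"],o["time"])
a=optics.read_camera("scene")[150:270,270:400];b=optics.read_camera("top")[140:260,220:350]
cv2.imwrite("pics/n1.png",cv2.resize(np.hstack([a,b])[:,:,::-1],None,fx=3,fy=3))
```

```text
[0.65527115 0.07002292 0.14904847] [-0.04252876  0.24693341  0.98542596] 2.575
```

View pics/n1.png

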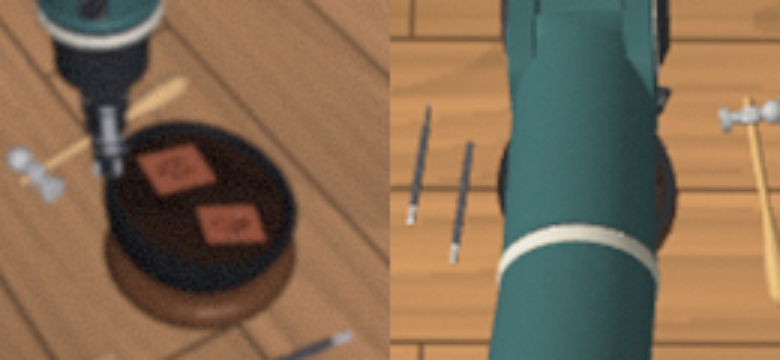

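Call:
{"api": "carry_out", "payload": {
  "rows": [
    {"hand": 0, "tx": 0, "ty": 0, "tz": 0.7, "roll": 0},
    {"hand": 0, "tx": 0, "ty": 0, "tz": 0.7, "roll": 0},
    {"hand": 0, "tx": 0, "ty": 0, "tz": 0.4, "roll": 0},
    {"hand": 0, "tx": 0, "ty": 0, "tz": 0.18, "roll": 0},
    {"hand": 0, "tx": 0, "ty": 0, "tz": 0.18, "roll": 0}
  ]
}}

```text
time: 3.3
tool_pos: [0.6567, 0.0702, 0.1297]
eef_rot: [0.207, 0.978, -0.0, 0.0]
ft_force: [-0.9, -0.5, -0.4]
finger_gap: 0.0001
gripper_force: 0.0
```

Call:
{"api": "carry_out", "payload": {
  "rows": [
    {"hand": 0, "tx": 0, "ty": 0, "tz": 0.15, "roll": 0},
    {"hand": 0, "tx": 0, "ty": 0, "tz": 0.15, "roll": 0},
    {"hand": 0, "tx": 0, "ty": 0, "tz": 0.15, "roll": 0}
  ]
}}

```text
time: 3.68
tool_pos: [0.6566, 0.0702, 0.1251]
eef_rot: [0.207, 0.978, -0.0, 0.0]
ft_force: [0.5, 0.3, -0.1]
finger_gap: 0.0001
gripper_force: 0.0
```

Call:
{"api": "carry_out", "payload": {
  "rows": [
    {"hand": 0, "tx": 0, "ty": 0, "tz": 0.15, "roll": 0},
    {"hand": 0, "tx": 0, "ty": 0, "tz": 0.15, "roll": 0},
    {"hand": 0, "tx": 0, "ty": 0, "tz": 0.15, "roll": 0}
  ]
}}

```text
time: 4.05
tool_pos: [0.6566, 0.0702, 0.1206]
eef_rot: [0.207, 0.978, -0.0, 0.0]
ft_force: [-0.7, -0.7, -0.1]
finger_gap: 0.0002
gripper_force: 0.0
```

Call:
{"api": "carry_out", "payload": {
  "rows": [
    {"hand": 0, "tx": 0, "ty": 0, "tz": 0.15, "roll": 0},
    {"hand": 0, "tx": 0, "ty": 0, "tz": 0.15, "roll": 0}
  ]
}}

```text
time: 4.3
tool_pos: [0.6568, 0.0701, 0.1178]
eef_rot: [0.207, 0.978, 0.0, 0.0]
ft_force: [-1.0, -1.4, 5.5]
finger_gap: 0.0002
gripper_force: 2.4
```

Call:
{"api": "carry_out", "payload": {
  "rows": [
    {"hand": 0, "tx": 0, "ty": 0, "tz": 0.15, "roll": 0},
    {"hand": 0, "tx": 0, "ty": 0, "tz": 0.15, "roll": 0},
    {"hand": 0, "tx": 0, "ty": 0, "tz": 0.15, "roll": 0}
  ]
}}

```text
time: 4.68
tool_pos: [0.6574, 0.0698, 0.1138]
eef_rot: [0.207, 0.978, 0.0, 0.001]
ft_force: [2.6, -1.7, 5.7]
finger_gap: -0.0002
gripper_force: 2.9
```

Call:
{"api": "carry_out", "payload": {
  "rows": [
    {"hand": 0, "tx": 0, "ty": 0, "tz": 0.15, "roll": 0},
    {"hand": 0, "tx": 0, "ty": 0, "tz": 0.15, "roll": 0},
    {"hand": 0, "tx": 0, "ty": 0, "tz": 0.15, "roll": 0},
    {"hand": 0, "tx": 0, "ty": 0, "tz": 0.15, "roll": 0}
  ]
}}

```text
time: 5.18
tool_pos: [0.6577, 0.0696, 0.108]
eef_rot: [0.207, 0.978, 0.0, 0.001]
ft_force: [3.6, -2.8, 6.2]
finger_gap: -0.0001
gripper_force: 3.2
```

Call:
{"api": "carry_out", "payload": {
  "rows": [
    {"hand": 0, "tx": -0.04, "ty": 0, "tz": 0.15, "roll": 0},
    {"hand": 0, "tx": -0.03, "ty": 0, "tz": 0.15, "roll": 0},
    {"hand": 0, "tx": -0.02, "ty": 0, "tz": 0.15, "roll": 0},
    {"hand": 0, "tx": 0, "ty": 0, "tz": 0.15, "roll": 0}
  ]
}}

```text
time: 5.68
tool_pos: [0.6582, 0.0694, 0.1018]
eef_rot: [0.207, 0.978, 0.0, 0.001]
ft_force: [2.0, -1.5, 7.3]
finger_gap: -0.0003
gripper_force: 3.5
```

Call:
{"api": "carry_out", "payload": {
  "rows": [
    {"hand": 0, "tx": 0, "ty": 0, "tz": 0.15, "roll": 0},
    {"hand": 0, "tx": 0, "ty": 0, "tz": 0.15, "roll": 0}
  ]
}}

```text
time: 5.92
tool_pos: [0.6583, 0.0694, 0.0989]
eef_rot: [0.207, 0.978, 0.0, 0.001]
ft_force: [2.6, -2.0, 8.1]
finger_gap: -0.0003
gripper_force: 3.7
```

Call:
{"api": "carry_out", "payload": {
  "rows": [
    {"hand": 0, "tx": 0, "ty": 0, "tz": -0.3, "roll": 0},
    {"hand": 0, "tx": 0, "ty": 0, "tz": -1.5, "roll": 0},
    {"hand": 0, "tx": 0, "ty": 0, "tz": -5, "roll": 0},
    {"hand": 0, "tx": 0, "ty": 0, "tz": -5, "roll": 0},
    {"hand": 0, "tx": 4.8, "ty": 2.5, "tz": 0, "roll": 0}
  ]
}}

```text
time: 6.55
tool_pos: [0.6263, 0.1094, 0.2211]
eef_rot: [0.21, 0.978, 0.001, 0.004]
ft_force: [0.2, 1.0, -0.7]
finger_gap: -0.0001
gripper_force: 0.0
```

Call:
{"api": "carry_out", "payload": {
  "rows": [
    {"hand": 0, "tx": 4.8, "ty": 2.5, "tz": 0, "roll": 0},
    {"hand": 0, "tx": 4.8, "ty": 2.5, "tz": 0, "roll": 0},
    {"hand": 0, "tx": 4.8, "ty": 2.5, "tz": 0, "roll": 0},
    {"hand": 0, "tx": 4.8, "ty": 2.5, "tz": 0, "roll": 0},
    {"hand": 0, "tx": 4.8, "ty": 2.5, "tz": 0, "roll": 0}
  ]
}}

```text
time: 7.18
tool_pos: [0.4536, 0.3248, 0.2173]
eef_rot: [0.207, 0.978, 0.0, 0.0]
ft_force: [0.7, 1.0, -0.2]
finger_gap: -0.0002
gripper_force: 0.0
```

Call:
{"api": "carry_out", "payload": {
  "rows": [
    {"hand": 0, "tx": 4.8, "ty": 2.5, "tz": 0, "roll": 0},
    {"hand": 0, "tx": 4.8, "ty": 2.5, "tz": 0, "roll": 0},
    {"hand": 0, "tx": 0, "ty": 0, "tz": 0, "roll": 0}
  ]
}}

```text
time: 7.55
tool_pos: [0.3841, 0.4115, 0.217]
eef_rot: [0.204, 0.979, 0.001, -0.0]
ft_force: [0.8, -0.1, -0.4]
finger_gap: 0.0003
gripper_force: 0.0
```

```bash
python3 fit.py pics/fit3.png
```

```text
[ 0.571  0.097 -0.013 -0.053] 1207.1
[ 0.571  0.098 -0.015 -0.039] 1206.7
[ 0.572  0.097  0.001 -0.061] 1215.2
centre [0.5711 0.0977] lean [-0.015 -0.039] mag 0.042 az -1.932 sh [-0.57 -0.07 -0.38 -0.14] cost 1206.7
[[32.0, 29.0, 30.0], [37.0, 24.0, 20.0], [97.0, 65.0, 46.0], [159.0, 119.0, 86.0]]
[[45.0, 46.0, 48.0], [60.0, 44.0, 36.0], [77.0, 51.0, 32.0], [192.0, 140.0, 91.0]]
```

View pics/fit3.png

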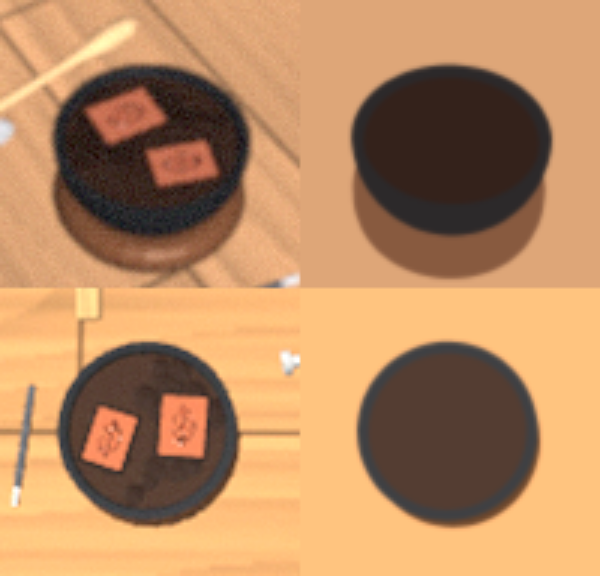

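Call:
{"api": "carry_out", "payload": {
  "rows": [
    {"hand": 0, "tx": -4.6, "ty": -2.1, "tz": 0, "roll": 0},
    {"hand": 0, "tx": -4.6, "ty": -2.1, "tz": 0, "roll": 0},
    {"hand": 0, "tx": -4.6, "ty": -2.1, "tz": 0, "roll": 0},
    {"hand": 0, "tx": -4.6, "ty": -2.1, "tz": 0, "roll": 0},
    {"hand": 0, "tx": -4.6, "ty": -2.1, "tz": 0, "roll": 0}
  ]
}}

```text
time: 8.28
tool_pos: [0.5566, 0.2161, 0.2169]
eef_rot: [0.208, 0.978, -0.0, 0.0]
ft_force: [0.9, -0.7, 1.6]
finger_gap: -0.0003
gripper_force: 0.0
```

Call:
{"api": "carry_out", "payload": {
  "rows": [
    {"hand": 0, "tx": -4.6, "ty": -2.1, "tz": 0, "roll": 0},
    {"hand": 0, "tx": 0, "ty": 0, "tz": 4, "roll": 0},
    {"hand": 0, "tx": 0, "ty": 0, "tz": 3, "roll": 0},
    {"hand": 0, "tx": 0, "ty": 0, "tz": 1.5, "roll": 0},
    {"hand": 0, "tx": 0, "ty": 0, "tz": 0, "roll": 0}
  ]
}}

```text
time: 8.9
tool_pos: [0.5887, 0.1804, 0.1311]
eef_rot: [0.207, 0.978, -0.0, -0.0]
ft_force: [0.8, 0.3, -0.1]
finger_gap: -0.0
gripper_force: 0.0
```

Call:
{"api": "carry_out", "payload": {
  "rows": [
    {"hand": 0, "tx": 0.16, "ty": 0.37, "tz": 0.5, "roll": 0},
    {"hand": 0, "tx": 0, "ty": 0, "tz": 0.6, "roll": 0},
    {"hand": 0, "tx": 0, "ty": 0, "tz": 0.6, "roll": 0},
    {"hand": 0, "tx": 0, "ty": 0, "tz": 0.4, "roll": 0},
    {"hand": 0, "tx": 0, "ty": 0, "tz": 0.15, "roll": 0}
  ]
}}

```text
time: 9.52
tool_pos: [0.5886, 0.1851, 0.1084]
eef_rot: [0.207, 0.978, -0.0, -0.0]
ft_force: [0.5, 0.4, -0.1]
finger_gap: -0.0001
gripper_force: 0.0
```

Call:
{"api": "carry_out", "payload": {
  "rows": [
    {"hand": 0, "tx": 0, "ty": 0, "tz": 0.15, "roll": 0},
    {"hand": 0, "tx": 0, "ty": 0, "tz": 0.15, "roll": 0},
    {"hand": 0, "tx": 0, "ty": 0, "tz": 0.15, "roll": 0}
  ]
}}

```text
time: 9.9
tool_pos: [0.5887, 0.1852, 0.1042]
eef_rot: [0.207, 0.978, 0.0, 0.0]
ft_force: [0.3, -0.4, -0.4]
finger_gap: 0.0
gripper_force: 0.0
```

Call:
{"api": "carry_out", "payload": {
  "rows": [
    {"hand": 0, "tx": 0, "ty": 0, "tz": 0.15, "roll": 0},
    {"hand": 0, "tx": 0, "ty": 0, "tz": 0.15, "roll": 0}
  ]
}}

```text
time: 10.15
tool_pos: [0.5887, 0.1852, 0.1011]
eef_rot: [0.207, 0.978, -0.0, 0.0]
ft_force: [-0.1, 0.1, -0.3]
finger_gap: -0.0002
gripper_force: 0.0
```

Call:
{"api": "carry_out", "payload": {
  "rows": [
    {"hand": 0, "tx": 0, "ty": 0, "tz": 0.15, "roll": 0}
  ]
}}

```text
time: 10.28
tool_pos: [0.5887, 0.1852, 0.0996]
eef_rot: [0.207, 0.978, -0.0, 0.0]
ft_force: [0.7, -0.5, 0.6]
finger_gap: -0.0001
gripper_force: 0.0
```

Call:
{"api": "carry_out", "payload": {
  "rows": [
    {"hand": 0, "tx": 0, "ty": 0, "tz": 0.13, "roll": 0}
  ]
}}

```text
time: 10.4
tool_pos: [0.5887, 0.1852, 0.0983]
eef_rot: [0.207, 0.978, -0.0, 0.0]
ft_force: [-0.1, 0.2, -0.3]
finger_gap: 0.0001
gripper_force: 0.0
```

Call:
{"api": "carry_out", "payload": {
  "rows": [
    {"hand": 0, "tx": 0, "ty": 0, "tz": 0.07, "roll": 0}
  ]
}}

```text
time: 10.52
tool_pos: [0.5887, 0.1852, 0.0978]
eef_rot: [0.207, 0.978, -0.0, -0.0]
ft_force: [-2.1, -1.8, 7.5]
finger_gap: 0.0001
gripper_force: 3.7
```

Call:
{"api": "carry_out", "payload": {
  "rows": [
    {"hand": 0, "tx": 0, "ty": 0, "tz": 0.07, "roll": 0}
  ]
}}

```text
time: 10.65
tool_pos: [0.5887, 0.1852, 0.0973]
eef_rot: [0.207, 0.978, 0.0, 0.0]
ft_force: [-2.8, -1.5, 8.3]
finger_gap: 0.0002
gripper_force: 3.8
```

Call:
{"api": "carry_out", "payload": {
  "rows": [
    {"hand": 0, "tx": 0, "ty": 0, "tz": -0.3, "roll": 0},
    {"hand": 0, "tx": 0, "ty": 0, "tz": -1.5, "roll": 0},
    {"hand": 0, "tx": 0, "ty": 0, "tz": -5, "roll": 0},
    {"hand": 0, "tx": 0, "ty": 0, "tz": -5, "roll": 0},
    {"hand": 0, "tx": 4.8, "ty": 2.5, "tz": 0, "roll": 0}
  ]
}}

```text
time: 11.28
tool_pos: [0.5582, 0.2253, 0.22]
eef_rot: [0.21, 0.978, 0.002, 0.003]
ft_force: [-0.1, 1.2, -0.7]
finger_gap: 0.0003
gripper_force: 0.0
```

Call:
{"api": "carry_out", "payload": {
  "rows": [
    {"hand": 0, "tx": 4.8, "ty": 2.5, "tz": 0, "roll": 0},
    {"hand": 0, "tx": 4.8, "ty": 2.5, "tz": 0, "roll": 0},
    {"hand": 0, "tx": 4.8, "ty": 2.5, "tz": 0, "roll": 0},
    {"hand": 0, "tx": 4.8, "ty": 2.5, "tz": 0, "roll": 0},
    {"hand": 0, "tx": 0, "ty": 0, "tz": 0, "roll": 0}
  ]
}}

```text
time: 11.9
tool_pos: [0.4168, 0.4002, 0.2159]
eef_rot: [0.204, 0.979, 0.001, -0.0]
ft_force: [0.7, 0.1, -0.4]
finger_gap: -0.0002
gripper_force: 0.0
```

```bash
python3 fit.py pics/fit4.png
```

```text
[ 0.571  0.098 -0.004 -0.034] 1190.6
[ 0.571  0.097 -0.012 -0.036] 1190.1
[ 0.572  0.097 -0.004 -0.05 ] 1189.8
centre [0.5721 0.0973] lean [-0.004 -0.05 ] mag 0.05 az -1.66 sh [-0.26 -0.36 -0.51  0.15] cost 1189.8
[[32.0, 29.0, 31.0], [37.0, 24.0, 20.0], [96.0, 63.0, 45.0], [159.0, 119.0, 86.0]]
[[45.0, 46.0, 48.0], [60.0, 44.0, 36.0], [78.0, 51.0, 32.0], [193.0, 140.0, 91.0]]
```

```bash
python3 -c "
from rig import job
print(job.hand_in())"
```

```text
the job is handed in; nothing more can be done
None
```

I tipped the bowl back to level by two gentle presses on its iron rim and handed the job in; contact heights of 98–99 mm at two points about 95° apart put it within about 0.02 rad (limit 0.06), though the camera fit read 0.05 rad and I trusted the touch readings; force readings peaked at about 9 N.

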